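# Load the reference blanks into the calibration block

## Task

Take the amber and the green reference blank from their grey stands and put each into its own slot of the calibration block (amber in the middle slot, green in the narrowest): feel for the slot, then press the blank gently down until it stops fully home with its white line level with the top of the slot, and let go. The blanks are delicate, so never force them, and leave the blue blank and the other things on the bench alone.

Things in the scene. Friction and masses are not known exactly. Their poses are not given: they have to be found in the camera images.
- rack: calibration block fixed to the bench: black base 112 x 256 mm (x, y) with a row of three aluminium slot carriers along y, each 84 x 56 mm, flat tops 64 mm above the bench. Origin: centre of the underside, on the bench. Slots are 58 mm long in x, at x = 0. Damage (knocks count: touch down at 15 mm/s or less): over 50 N between the block and a blank or the robot.
- mid_nominal (a point): nominal centre of the middle slot's mouth, 64 mm up (rack y = 0, z up, axes as the rack's). Slot 20.5 mm wide in y, orange mark, for amber. The real slot is clamped fast anywhere up to 7 mm to either side along y of this point, unseen by this pose: find it by feel or eye. Square mouth edges, no lead-in.
- thin_nominal (a point): the same for the narrowest slot (rack y = -76 mm): 12.5 mm wide in y, green mark, for the green blank; it too is clamped up to 7 mm to either side of this point along y, independently of the other.
- home_level (a point): a point in the block at the height (34 mm above the bench, 30 mm below the tops) where each slot narrows to a throat about 8 mm narrower: ledges there stop the underside of the right blank; a thinner blank falls through. On the way a sprung white shoe in the +y wall (3 mm proud, 9 to 22 mm below the top) holds the blank up short of home; 8 to 18 N presses it past.
- amber_blank: amber reference blank, upright plate 50 mm (x) x 18 mm thick (y) x 50 mm tall with a black grip block on top 34 mm (x) x 20 mm (y) x 28 mm tall, 78 mm high in all, about 0.16 kg. Origin: centre of the underside, z up; a half turn about z leaves it the same. White line around it 30 mm above the underside. Starts standing in amber_stand.
- green_blank: green reference blank, as the amber one but 10 mm thick (y), about 0.11 kg; same grip block (34 x 20 x 28 mm, its underside 50 mm above the origin). Starts standing in green_stand.
- blue_blank: blue reference blank, 26 mm thick, otherwise as the amber one; already home in the block's widest slot (28.5 mm wide, rack y = +76 mm). To be left alone.
- amber_stand: grey parking stand fixed to the bench, 76 x 56 mm, 30 mm high; its pocket, 1.5 mm free on either side of the blank in y and 3 mm in x, has its floor 8 mm above the bench. Origin: centre of the underside; the blank stands in it with the same axes.
- green_stand: the same kind of stand for the green blank.
- reagent_bottle: loose brown bottle, 44 mm diameter, 85 mm tall, origin under its centre; bystander
- sample_jar: loose white jar with red cap, 56 mm diameter, 60 mm tall, origin under its centre; bystander
- tip_box: loose box of pipette tips with green lid, 87 x 122 x 64 mm, origin under its centre; bystander
- pen: loose white and red marker pen, 110 mm long (x), 12 mm thick, lying on the bench, origin under its middle; bystander
- weigh_dish: loose white weighing dish, 80 mm diameter, 18 mm tall, origin under its centre; bystander
There are look-alikes about, which are no part of the job. Of the things shaped like the amber_blank, the amber one is meant. Several things have the shape of the green_blank; the one meant has the colours described above.

How it is judged:
At the end, for the whole second after the job is handed in: The amber blank stands fully home in the middle slot and the green blank in the narrowest: underside within 2.5 mm of the 34 mm home height, within 10.5 mm of the slot's nominal place along the row and 6 mm across it, upright within 0.1 rad, at rest (z of amber_blank in the frame of rack between 0.0315 and 0.0365 m and y of amber_blank in the frame of rack between -0.0105 and 0.0105 m and x of amber_blank in the frame of rack between -0.006 and 0.006 m and z of green_blank in the frame of rack between 0.0315 and 0.0365 m and y of green_blank in the frame of rack between -0.0865 and -0.0655 m and x of green_blank in the frame of rack between -0.006 and 0.006 m and angle between each of amber_blank, green_blank's own z axis and vertical below 0.1 rad and linear speed of each of amber_blank, green_blank below 0.02 m/s); the robot touches nothing.
It fails at once if the amber blank is forced: more than 50 N between it and the block (contact force between amber_blank and rack above 50 N).
It fails at once if the green blank is forced: more than 50 N between it and the block (contact force between green_blank and rack above 50 N).
It fails at once if the robot itself pushes on the block with more than 50 N (contact force between the arm and rack above 50 N).
It fails at once if the blue blank is disturbed (moved more than 8 mm) (distance of blue_blank from where it was at the start of the episode above 0.008 m).
It fails at once if a bystander is moved more than 30 mm (distance of any of reagent_bottle, sample_jar, tip_box, pen, weigh_dish from where it was at the start of the episode above 0.03 m).
It also fails if it takes over 72 s, if anything falls off the work surface, if the arm or the gripper's body presses on something with over 40 N, if the wrist force passes 120 N, or if a joint passes its speed limit or range.

## Robot

A 6-joint arm with a two-finger parallel gripper is mounted at the origin on the work surface. World frame = base frame: x ahead of the robot, y to its left, z up, the work surface at z = 0. Lengths are in m, angles in rad, forces in N, time in s.
With the tool pointing down it reaches from about 0.3 to 0.875 m from the base axis. Payload 6.4 kg.
Tool frame: the origin (TCP) lies where the fingers leave the gripper's body, on its centre line; the fingertips stand 73 mm ahead of it and the grasp point (between the pads) lies 54 mm ahead of it; z points along the fingers, y is the line along which they close (so a half turn about z gives the same grasp; the last joint's range is limited). The gripper opens to 85 mm and grips with 20 to 120 N. Pads are 22 mm wide; open, the fingers measure 114 mm over their backs; the gripper's body (76 mm by 85 mm) begins 54 mm behind the grasp point. The pads swing forward as they close: fully open they stand 13 mm farther back than shut.
Start: joints at [1.088, 0.181, 1.607, -0, 1.354, -0.206], TCP at [0.157, 0.553, 0.304] pointing down, gripper open.
Joint ranges: [-2.99, 2.99], [-0.89, 2.07], [0.3, 2.58], [-1.14, 4.28], [0, 2.63], [-3.12, 3.12]. Speed limits (rad/s): [2.57, 2.57, 3.01, 3.14, 3.14, 3.14].

## Interface

Orientations are given as a unit quaternion [w, x, y, z].
In Python, from bench import ctrl gives the robot as it stands.
- The arm moves only by the tool carry_out, never from a script. Its argument "steps" is one flat list of numbers, 7 for each row, row after row: the shift along the tool's x, y, z in m, then the turn, a rotation vector about the tool's x, y, z in rad, then the opening, from 0 (shut) to 1 (fully open). In form: [dx, dy, dz, wx, wy, wz, claw, dx, dy, dz, wx, wy, wz, claw, ...]. A call has 1 to 20 rows; each row is the pose to reach, as a shift and turn from the pose commanded when the call began, along the tool's axes at that moment; what a row does not reach only later rows make up. A row lasts 1/10 s, in which the tool goes at most 50 mm and 8.59 degrees, less where a joint would pass 70% of its speed; a pose out of reach is approached as far as the arm can. A call with a gripper value outside its range is refused whole. The fingers move at their own pace and stop on an object; the grip force is fixed at half the most. Time passes only in rows, so rows that repeat a pose let the fingers close. It gives the time, the measured TCP pose, the force, the opening and the grip force at its end, in the units of the state.
- ctrl.get_obs(): the state, without advancing time (a new reading comes with each control period).
- ctrl.camera(name): name is "side" or "top"; returns the picture (384x512x3 uint8, red, green, blue); there is no depth.
- ctrl.camera_params(name): a dict with "vertical_fov" (degrees; the focal length in pixels is half the picture's height over the tangent of half this angle, whatever the lens; pixels are square), "cx", "cy" (the principal point, pixels), "cam_to_world" (4x4, takes a point from camera to world coordinates). Camera axes: x right, y down, z forward; pixel columns grow to the right and rows downward; lengths in m; the calibration is good to about 2 mm. A picture is of the moment at which its call begins. camera_params takes no time and is no camera call.
- ctrl.hand_in(): hands the job in; it is judged then, once.
The state is a dict: "time_s": time; "q": joint angles; "dq": joint speeds; "joint_efforts": joint torques, N m; "eef_pos": TCP position; "eef_rot": TCP orientation; "wrist_force": force on the tool from outside, world axes, zero at the start; "torque": the same for the moment, N m; "opening": opening from 0.0 (shut) to 1.0 (fully open); "grasp_force": force on a finger pad.
Only numpy, scipy, OpenCV 4.12 (cv2) and the standard library are available. Lean on these libraries where they do the work, as an engineer would, in place of code of your own. Each camera call takes 0.05 s, during which the arm holds its last target. There are 200 camera calls.

## Working session

There is one attempt and no reset: what is moved stays moved. The work goes in short steps, Python scripts to look and compute and a tool call to move; the robot and the scene stay as the last step left them, time stands still between calls to the robot, and variables do not carry over. Pictures are saved under pics/ and viewed, at most 10 in all, crops included, and the job is handed in when it is done.

Besides the shell and the picture viewer there is one more tool, called after "Call:" as name(argument=value, ...) on one line, values as JSON. carry_out: Moves the arm, as the interface text tells. Its arguments: {"type":"object","properties":{"steps":{"type":"array"}},"required":["steps"]}

```bash
mkdir -p pics; cat > h.py <<'E'
import numpy as np, cv2
from bench import ctrl
def snap(n,f):
    im=ctrl.camera(n); cv2.imwrite('pics/'+f,im[:,:,::-1]); return im
def P(n):
    p=ctrl.camera_params(n); return p,192/np.tan(np.radians(p['vertical_fov'])/2),np.array(p['cam_to_world'])
def ray(n,u,v):
    p,f,T=P(n); d=T[:3,:3]@np.array([(u-p['cx'])/f,(v-p['cy'])/f,1]); return T[:3,3],d
def at(n,u,v,z):
    o,d=ray(n,u,v); return o+d*(z-o[2])/d[2]
def proj(n,X):
    p,f,T=P(n); c=T[:3,:3].T@(np.array(X)-T[:3,3]); return np.array([p['cx']+f*c[0]/c[2],p['cy']+f*c[1]/c[2]])
E
python3 - <<'E'
from h import *
for n in('top','side'):
    im=snap(n,n+'0.png'); print(n,ctrl.camera_params(n))
    b=cv2.resize(im,(800,600),interpolation=cv2.INTER_CUBIC); cv2.imwrite(f'pics/{n}0b.png',b[:,:,::-1])
print(ctrl.get_obs())
E
```

```text
top {'vertical_fov': 51.73851823466881, 'cx': 252.84268396258204, 'cy': 191.3328056657869, 'cam_to_world': array([[-0.0191389 , -0.99220271,  0.12315635,  0.42377888],
       [-0.99969782,  0.01709034, -0.01766893,  0.05017376],
       [ 0.01542638, -0.12345729, -0.99222998,  1.21437872],
       [ 0.        ,  0.        ,  0.        ,  1.        ]])}
side {'vertical_fov': 50.60828903136008, 'cx': 259.343544145271, 'cy': 181.24104980888012, 'cam_to_world': array([[ 0.87079692, -0.25856977,  0.41815596,  0.0652833 ],
       [-0.49148459, -0.47941227,  0.72705349, -0.82536735],
       [ 0.01247504, -0.83863314, -0.54455379,  0.72864801],
       [ 0.        ,  0.        ,  0.        ,  1.        ]])}
{'time_s': 0.1, 'q': array([ 1.08771133e+00,  1.81480420e-01,  1.60785414e+00, -3.36847982e-06,
        1.35382310e+00, -2.06301674e-01]), 'dq': array([ 1.46323515e-04, -2.27241343e-03, -3.13241081e-03,  9.15936054e-05,
       -1.11811550e-03, -4.37254113e-04]), 'joint_efforts': array([ 7.21624838e-04, -4.45878446e+01, -3.52238166e+01, -2.94423244e-04,
        4.13325266e-03, -2.66706559e-05]), 'eef_pos': array([0.1569371 , 0.55278792, 0.30309251]), 'eef_rot': array([-2.62865563e-04,  1.37949929e-01,  9.90438895e-01, -7.37029003e-04]), 'wrist_force': array([-0.21930405,  0.31158261,  0.43893976]), 'torque': array([ 0.00888909,  0.04582181, -0.02695665]), 'grasp_force': 0.0, 'opening': 1.0006176023883473}
```

View pics/top0b.png

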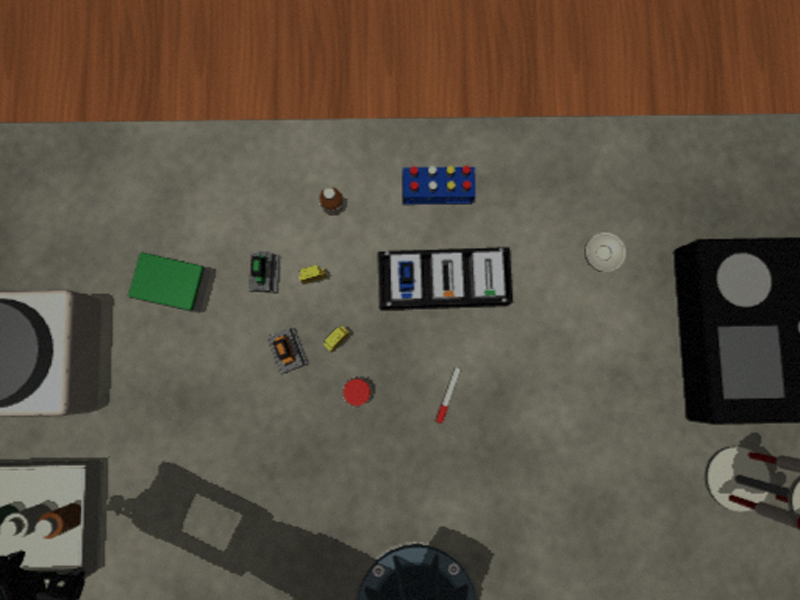

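View pics/side0b.png

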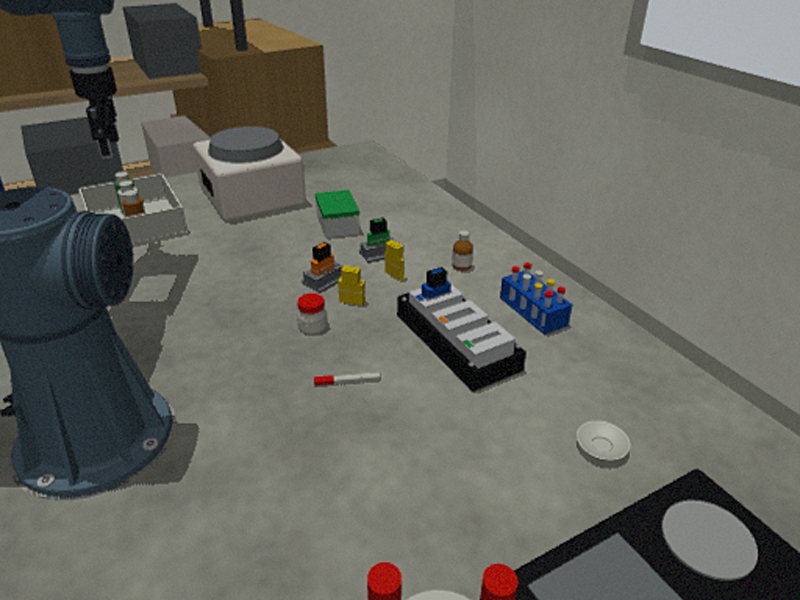

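The top view shows amber at 800-px (287,350) and green at (260,268), both in grey stands. The look-alikes are two all-yellow blanks at (312,273) and (336,338). The blue blank is in the rack at (405,278), the middle slot (orange mark) is near (448,278), and the narrow slot (green mark) is near (489,278). By the description I choose the two in grey stands with black grip blocks. I'll check that in a crop.

```bash
python3 - <<'E'
from h import *
im=np.mean([ctrl.camera('top').astype(float) for _ in range(6)],0).astype(np.uint8)
sd=np.mean([ctrl.camera('side').astype(float) for _ in range(6)],0).astype(np.uint8)
np.save('top.npy',im); np.save('side.npy',sd)
a=cv2.resize(im[150:250,150:235],None,fx=4.6,fy=4.6,interpolation=cv2.INTER_CUBIC)[:,:390]
b=cv2.resize(im[150:205,235:335],None,fx=4,fy=4,interpolation=cv2.INTER_CUBIC)
c=cv2.resize(sd[130:215,180:280],None,fx=4,fy=4,interpolation=cv2.INTER_CUBIC)
out=np.zeros((600,800,3),np.uint8); out[:a.shape[0],:a.shape[1]]=a; out[:b.shape[0],395:395+b.shape[1]]=b; out[230:230+c.shape[0],395:795]=c
cv2.imwrite('pics/crop.png',out[:,:,::-1])
hsv=cv2.cvtColor(im,cv2.COLOR_RGB2HSV)
def comps(m,amin,z,name):
    for c in cv2.findContours(m.astype(np.uint8),cv2.RETR_EXTERNAL,cv2.CHAIN_APPROX_NONE)[0]:
        M=cv2.moments(c)
        if cv2.contourArea(c)<amin: continue
        W=np.array([at('top',*p[0],z)[:2] for p in c]).astype(np.float32)
        r=cv2.minAreaRect(W*1000)
        (x,y)=M['m10']/M['m00'],M['m01']/M['m00']
        print(name,np.round((x,y),1),'rect',np.round(r[0],1),np.round(r[1],1),round(r[2],1))
H,S,V=[hsv[...,i].astype(int) for i in range(3)]
roi=np.zeros(H.shape,bool); roi[150:250,150:340]=1
comps(roi&(S<60)&(V>120),100,.064,'carrier')
comps(roi&(H>5)&(H<18)&(S>120)&(V>60),5,.058,'amber')
comps(roi&(H>45)&(H<90)&(S>90)&(V>40),4,.058,'green')
comps(roi&(V<45),20,.086,'dark')
for z,(u,v) in ((.0,(242,160)),):pass
E
```

```text
carrier [258.7 174.9] rect [610.4  10.6] [53.2 80.5] 89.0
carrier [285.9 174.6] rect [612.1 -68.9] [53.4 80.6] 89.0
carrier [312.2 174.3] rect [ 612.6 -146.5] [82.2 54.6] 2.4
amber [183.6 230. ] rect [457.8 231.4] [ 9.2 18.2] 17.4
amber [179.1 222.7] rect [478.6 245.4] [21.  11.6] 26.5
amber [286.7 187.6] rect [577. -70.] [14.9  8.9] 89.0
green [313.5 187. ] rect [ 577.1 -149.9] [14.9  6. ] 89.0
green [165.4 178.1] rect [611.3 286.1] [9. 6.] 89.0
green [163.6 169.4] rect [636.8 290.9] [11.9 21. ] 89.1
dark [185.5 222.2] rect [474.4 227.2] [69.4 40.8] 20.4
dark [260.  174.8] rect [611.    8.5] [17.4 35.1] 88.8
dark [168.4 171.4] rect [616.6 271.8] [66.9 43.1] 0.5
dark [282.9 180. ] rect [600.9 -62.4] [110.  243.8] 1.0
```

View pics/crop.png

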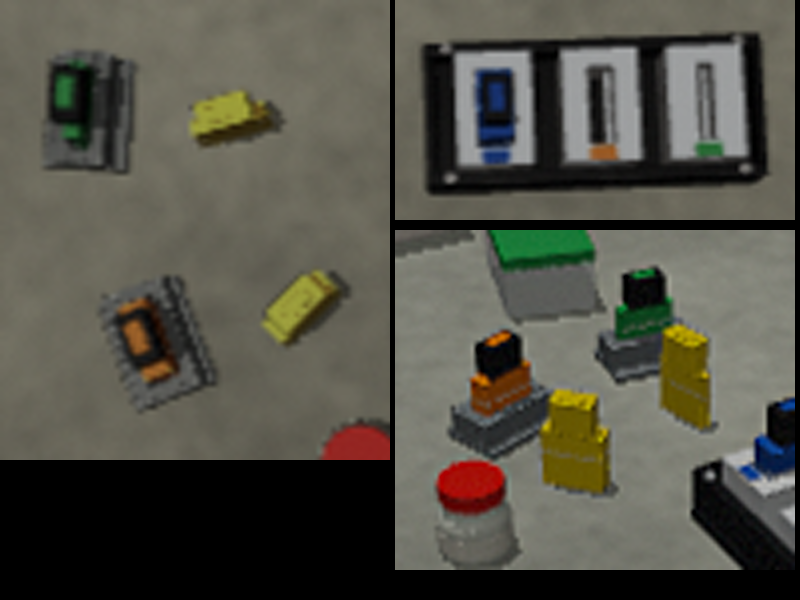

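The crop confirms both choices. Each has an amber or green body and a black grip block with a coloured patch on top, standing in a grey stand. The look-alikes are all yellow and stand directly on the bench. Next I'll refine the pose and slot measurements.

```bash
cat >> h.py <<'E'
def up(im,u0,u1,v0,v1,k=8):
    return cv2.resize(im[v0:v1,u0:u1],None,fx=k,fy=k,interpolation=cv2.INTER_CUBIC)
def topx(c,u0,v0,z,k=8):
    return np.array([at('top',(p[0][0]+.5)/k-.5+u0,(p[0][1]+.5)/k-.5+v0,z)[:2] for p in c])*1000
E
python3 - <<'E'
from h import *
im=np.load('top.npy')
def show(name,m,u0,v0,z,amin):
    for c in cv2.findContours(m.astype(np.uint8),cv2.RETR_EXTERNAL,cv2.CHAIN_APPROX_NONE)[0]:
        if cv2.contourArea(c)<amin: continue
        W=topx(c,u0,v0,z).astype(np.float32); r=cv2.minAreaRect(W); M=cv2.moments(W.reshape(-1,1,2))
        print(name,'cen',np.round([M['m10']/M['m00'],M['m01']/M['m00']],1),'rect',np.round(r[0],1),np.round(r[1],1),round(r[2],1))
for name,(u0,u1,v0,v1),lo,hi in (('amber',(168,200,208,242),5,20),('green',(155,182,158,190),45,90)):
    h=cv2.cvtColor(up(im,u0,u1,v0,v1),cv2.COLOR_RGB2HSV).astype(int)
    col=(h[...,0]>lo)&(h[...,0]<hi)&(h[...,1]>110)&(h[...,2]>60)
    show(name+' patch/ends@.086',col,u0,v0,.086,200); show(name+' @.058',col,u0,v0,.058,200)
    dk=(h[...,2]<45); show(name+' dark@.086',dk,u0,v0,.086,1500)
    show(name+' dark|col@.086',dk|(col),u0,v0,.086,1500)
g=cv2.cvtColor(im,cv2.COLOR_RGB2GRAY)
for v in (168,172,176,180): print(v,list(zip(range(276,326),g[v,276:326])))
E
```

```text
amber patch/ends@.086 cen [456.7 227.7] rect [456.7 227.3] [10.7 20.9] 17.5
amber patch/ends@.086 cen [477.5 240.6] rect [477.6 240.5] [22.2 13.2] 23.2
amber patch/ends@.086 cen [496.5 242.5] rect [496.5 242.7] [ 6.8 20. ] 17.1
amber @.058 cen [457.5 232.1] rect [457.5 231.7] [10.9 21.4] 17.5
amber @.058 cen [478.9 245.3] rect [478.9 245.2] [22.7 13.5] 23.2
amber @.058 cen [498.3 247.3] rect [498.3 247.5] [ 6.9 20.5] 17.1
amber dark@.086 cen [478.5 224.4] rect [474.1 227.1] [69.9 41.9] 21.1
amber dark|col@.086 cen [477.5 240.6] rect [477.6 240.5] [22.2 13.2] 23.2Traceback (most recent call last):
  File "<stdin>", line 13, in <module>
  File "<stdin>", line 6, in show
  File "h.py", line 16, in topx
    return np.array([at('top',(p[0][0]+.5)/k-.5+u0,(p[0][1]+.5)/k-.5+v0,z)[:2] for p in c])*1000
                     ~~^^^^^^^^^^^^^^^^^^^^^^^^^^^^^^^^^^^^^^^^^^^^^^^^^^^
  File "h.py", line 10, in at
    o,d=ray(n,u,v); return o+d*(z-o[2])/d[2]
        ~~~^^^^^^^
  File "h.py", line 8, in ray
    p,f,T=P(n); d=T[:3,:3]@np.array([(u-p['cx'])/f,(v-p['cy'])/f,1]); return T[:3,3],d
          ~^^^
  File "h.py", line 6, in P
    p=ctrl.camera_params(n); return p,192/np.tan(np.radians(p['vertical_fov'])/2),np.array(p['cam_to_world'])
ValueError: time passes only in moves, steps and waits
```

```bash
python3 - <<'E'
s=open('h.py').read()
s=s.replace("def P(n):\n    p=","import functools\n@functools.lru_cache\ndef P(n):\n    p=")
open('h.py','w').write(s)
E
python3 - <<'E'
from h import *
im=np.load('top.npy')
def show(name,m,u0,v0,z,amin):
    for c in cv2.findContours(m.astype(np.uint8),cv2.RETR_EXTERNAL,cv2.CHAIN_APPROX_NONE)[0]:
        if cv2.contourArea(c)<amin: continue
        W=topx(c,u0,v0,z).astype(np.float32); r=cv2.minAreaRect(W); M=cv2.moments(W.reshape(-1,1,2))
        print(name,'cen',np.round([M['m10']/M['m00'],M['m01']/M['m00']],1),'rect',np.round(r[1],1),round(r[2],1))
u0,u1,v0,v1=155,182,158,190
h=cv2.cvtColor(up(im,u0,u1,v0,v1),cv2.COLOR_RGB2HSV).astype(int)
col=(h[...,0]>45)&(h[...,0]<90)&(h[...,1]>90)&(h[...,2]>40)
show('green@.086',col,u0,v0,.086,100); show('green@.058',col,u0,v0,.058,100)
show('dark@.086',h[...,2]<45,u0,v0,.086,1500)
g=cv2.cvtColor(im,cv2.COLOR_RGB2GRAY)
for v in (168,175,181): print(v,list(map(int,g[v,270:326])))
for u in (270,280,290,300,310,320): print(u,np.round(at('top',u,175,.064)*1000,1))
u0,u1,v0,v1=240,332,152,202
h=cv2.cvtColor(up(im,u0,u1,v0,v1),cv2.COLOR_RGB2HSV).astype(int)
show('carrier',(h[...,1]<60)&(h[...,2]>105),u0,v0,.064,3000)
b=(h[...,0]>100)&(h[...,0]<130)&(h[...,1]>110)&(h[...,2]>50); show('blue@.084',b,u0,v0,.112,300)
E
```

```text
green@.086 cen [606.3 281.2] rect [11.9  9.8] 89.0
green@.086 cen [632.  286.2] rect [13.1 22.7] 85.3
green@.086 cen [648.7 277.8] rect [10.8  4.8] 73.6
green@.058 cen [610.8 286.9] rect [12.2 10.1] 89.0
green@.058 cen [637.2 292. ] rect [13.4 23.3] 85.3
green@.058 cen [654.3 283.4] rect [11.1  4.9] 73.6
dark@.086 cen [624.4 272.2] rect [69.5 45.2] 0.3
168 [7, 14, 18, 17, 17, 43, 87, 142, 159, 157, 157, 157, 127, 71, 49, 48, 49, 112, 100, 95, 141, 157, 157, 158, 158, 111, 44, 15, 17, 16, 40, 50, 62, 134, 158, 158, 157, 157, 158, 158, 100, 109, 114, 73, 109, 149, 157, 158, 157, 158, 158, 117, 49, 4, 6, 11]
175 [9, 13, 18, 18, 18, 33, 66, 135, 158, 158, 158, 158, 143, 83, 27, 17, 30, 106, 114, 87, 135, 159, 159, 158, 157, 132, 65, 15, 15, 17, 27, 40, 48, 128, 157, 158, 158, 159, 158, 156, 122, 84, 137, 100, 69, 135, 159, 158, 156, 158, 157, 158, 89, 8, 3, 7]
181 [23, 16, 21, 18, 18, 26, 45, 131, 158, 158, 158, 157, 158, 103, 36, 19, 23, 78, 141, 100, 132, 157, 159, 158, 158, 158, 90, 17, 15, 18, 19, 43, 49, 90, 142, 158, 159, 157, 158, 159, 138, 84, 132, 111, 60, 133, 157, 157, 158, 158, 158, 157, 114, 45, 6, 6]
270 [614.2 -21.8  64. ]
280 [613.7 -51.3  64. ]
290 [613.2 -80.8  64. ]
300 [ 612.7 -110.3   64. ]
310 [ 612.2 -139.8   64. ]
320 [ 611.7 -169.4   64. ]
carrier cen [613.4  10.5] rect [56.3 84.4] 89.9
carrier cen [613.9 -69.3] rect [84.2 56.8] 0.8
carrier cen [ 614.5 -146.7] rect [88.4 56.8] 1.3
carrier cen [665.1 -78.9] rect [273.2 112.5] 89.1
blue@.084 cen [567.7  10.8] rect [ 9. 18.] 0.9
blue@.084 cen [610.5   9.5] rect [21.1 12.1] 2.5
blue@.084 cen [598.3  13.3] rect [49.9 24.5] 1.6
```

```bash
cat >> h.py <<'E'
from scipy.spatial.transform import Rotation as Ro
def go(x,y,z,ydeg):
    "tool-frame delta to TCP at x,y,z (mm), pointing down, closing line at world angle ydeg (mod 180)"
    o=ctrl.get_obs(); q=o['eef_rot']; R=Ro.from_quat([q[1],q[2],q[3],q[0]]); 
    best=None
    for a in (ydeg,ydeg+180):
        a=np.radians(a); ty=np.array([np.cos(a),np.sin(a),0]); tz=np.array([0,0,-1.]); tx=np.cross(ty,tz)
        w=(R.inv()*Ro.from_matrix(np.c_[tx,ty,tz])).as_rotvec()
        if best is None or np.linalg.norm(w)<np.linalg.norm(best): best=w
    d=R.inv().apply(np.array([x,y,z])/1000-o['eef_pos'])
    print('t',o['time_s'],'pos',np.round(o['eef_pos']*1000,1),'q6',round(o['q'][5],2),'d',np.round(d,4),'w',np.round(best,4),'F',np.round(o['wrist_force'],1),'open',round(o['opening'],3),'gf',round(o['grasp_force'],1))
E
python3 -c "
from h import *
go(477.6,240.4,200,110.5)"
```

```text
t 0.7 pos [157.1 553.1 303.9] q6 -0.21 d [-0.3937 -0.2133  0.1039] w [ 0.      0.     -0.6346] F [-0.1  0.2 -0.5] open 0.994 gf 0.0
```

Call:
carry_out(steps=[-0.394,-0.2135,0.104,0,0,-0.635,0.6,-0.394,-0.2135,0.104,0,0,-0.635,0.6,-0.394,-0.2135,0.104,0,0,-0.635,0.6,-0.394,-0.2135,0.104,0,0,-0.635,0.6,-0.394,-0.2135,0.104,0,0,-0.635,0.6,-0.394,-0.2135,0.104,0,0,-0.635,0.6,-0.394,-0.2135,0.104,0,0,-0.635,0.6,-0.394,-0.2135,0.104,0,0,-0.635,0.6,-0.394,-0.2135,0.104,0,0,-0.635,0.6,-0.394,-0.2135,0.104,0,0,-0.635,0.6,-0.394,-0.2135,0.104,0,0,-0.635,0.6,-0.394,-0.2135,0.104,0,0,-0.635,0.6,-0.394,-0.2135,0.104,0,0,-0.635,0.6,-0.394,-0.2135,0.104,0,0,-0.635,0.6])

```text
time_s: 2.1
eef_pos: [0.4771, 0.2411, 0.2002]
eef_rot: [0.0, -0.179, 0.984, 0.0]
wrist_force: [-0.3, 0.1, -0.5]
opening: 0.597
grasp_force: 0.0
```

```bash
python3 -c "
from h import *
go(477.6,240.4,126,110.5)
a=up(snap('top','t1.png'),150,250,140,240,5);b=up(snap('side','s1.png'),170,290,80,220,4)
b=cv2.resize(b,None,fx=.6,fy=.9)
o=np.zeros((510,800,3),np.uint8);o[:500,:500]=a;o[:504,505:793]=b[:504]
cv2.imwrite('pics/c1.png',o[:,:,::-1])"
```

```text
t 2.1 pos [477.1 241.1 200.2] q6 -1.69 d [-0.0002 -0.0008  0.0742] w [0.0001 0.0004 0.0022] F [-0.3  0.1 -0.5] open 0.597 gf 0.0
```

View pics/c1.png

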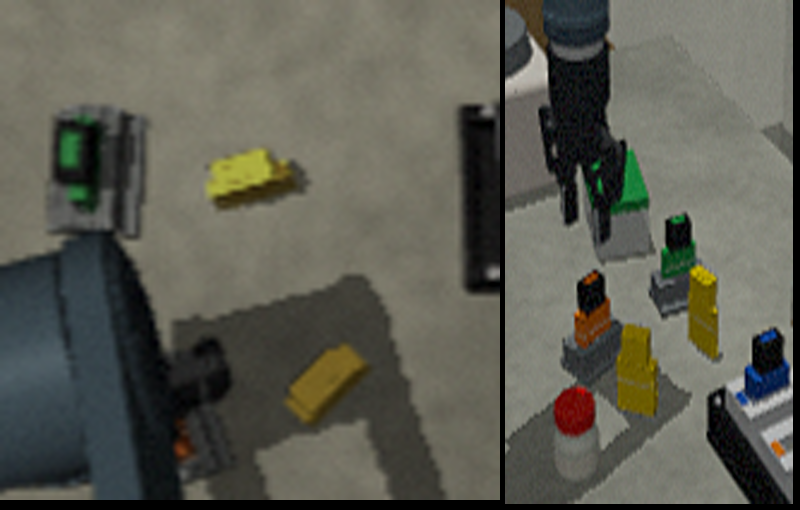

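The gripper hangs directly over the amber blank, and its fingers line up across the block. I'll descend and grip.

Call:
carry_out(steps=[0,0,0.03,0,0,0,0.6,0,0,0.055,0,0,0,0.6,0,0,0.074,0,0,0,0.6,0,0,0.074,0,0,0,0.6,0,0,0.074,0,0,0,0.2,0,0,0.074,0,0,0,0.1,0,0,0.074,0,0,0,0.0,0,0,0.074,0,0,0,0.0,0,0,0.074,0,0,0,0.0,0,0,0.074,0,0,0,0.0,0,0,0.074,0,0,0,0.0])

```text
time_s: 3.3
eef_pos: [0.4788, 0.2405, 0.1274]
eef_rot: [0.001, -0.178, 0.984, 0.0]
wrist_force: [-1.0, 0.3, 5.9]
opening: 0.221
grasp_force: 59.7
```

```bash
python3 -c "
from h import *
go(613.9,-69.5,200,91)"
```

```text
t 3.3 pos [478.8 240.5 127.4] q6 -1.69 d [-0.0181 -0.3377 -0.0725] w [0.0005 0.0027 0.3407] F [-1.   0.3  5.9] open 0.221 gf 59.7
```

Call:
carry_out(steps=[0,0,-0.02,0,0,0,0,0,0,-0.05,0,0,0,0,0,0,-0.09,0,0,0,0,0,0,-0.134,0,0,0,0,0,0,-0.134,0,0,0,0,0,0,-0.134,0,0,0,0])

```text
time_s: 3.9
eef_pos: [0.4781, 0.2401, 0.2609]
eef_rot: [0.001, -0.178, 0.984, 0.0]
wrist_force: [-0.8, -0.6, -2.0]
opening: 0.22
grasp_force: 59.3
```

```bash
python3 -c "
from h import *
go(613.9,-69.5,260,91)"
```

```text
t 3.9 pos [478.1 240.1 260.9] q6 -1.69 d [-0.0186 -0.3376  0.0011] w [1.000e-04 2.600e-03 3.408e-01] F [-0.8 -0.6 -2. ] open 0.22 gf 59.3
```

Call:
carry_out(steps=[-0.0015,-0.027,0,0,0,0.03,0,-0.0037,-0.067,0,0,0,0.07,0,-0.006,-0.107,0,0,0,0.11,0,-0.0082,-0.147,0,0,0,0.15,0,-0.0104,-0.187,0,0,0,0.19,0,-0.0126,-0.227,0,0,0,0.23,0,-0.0148,-0.267,0,0,0,0.27,0,-0.0168,-0.302,0,0,0,0.3,0,-0.0181,-0.326,0,0,0,0.325,0,-0.0186,-0.3376,0,0,0,0.341,0,-0.0186,-0.3376,0,0,0,0.341,0,-0.0186,-0.3376,0,0,0,0.341,0,-0.0186,-0.3376,0,0,0,0.341,0])

```text
time_s: 5.2
eef_pos: [0.613, -0.0681, 0.2594]
eef_rot: [-0.001, -0.009, 1.0, 0.0]
wrist_force: [-0.2, -0.1, -1.7]
opening: 0.223
grasp_force: 59.1
```

```bash
python3 -c "
from h import *
go(613.9,-69.5,192,91)
s=snap('side','s2.png')
print([np.round(proj('side',p),1) for p in ((.6139,-.0695,.064),(.6139,-.0695,.1415),(.5889,-.0785,.1415),(.6389,-.0785,.1415))])
cv2.imwrite('pics/c2.png',up(s,210,350,110,260,4)[:,:,::-1])"
```

```text
t 5.2 pos [613.  -68.1 259.4] q6 -1.89 d [-0.001  -0.0015  0.0674] w [ 0.0007 -0.0011  0.0015] F [-0.2 -0.1 -1.7] open 0.223 gf 59.1
[array([294.2, 200.2]), array([295.9, 176.9]), array([290. , 180.8]), array([305.4, 176.1])]
```

View pics/c2.png

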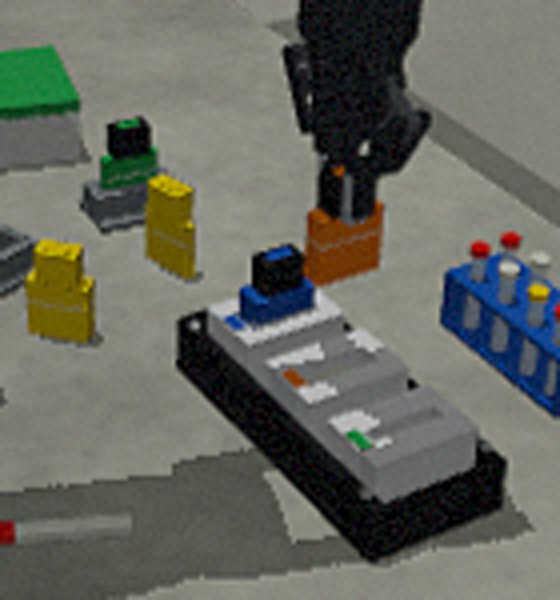

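The side crop shows the amber blank hanging upright in the gripper. Its lower corners at full-frame (287,181) and (304,177) agree with the prediction. I'll move down to just above the top.

Call:
carry_out(steps=[-0.001,-0.0015,0.02,0,0,0.0015,0,-0.001,-0.0015,0.05,0,0,0.0015,0,-0.001,-0.0015,0.065,0,0,0.0015,0,-0.001,-0.0015,0.07,0,0,0.0015,0,-0.001,-0.0015,0.07,0,0,0.0015,0,-0.001,-0.0015,0.07,0,0,0.0015,0])

```text
time_s: 5.85
eef_pos: [0.6153, -0.071, 0.1912]
eef_rot: [0.001, -0.008, 1.0, -0.0]
wrist_force: [-0.2, -0.5, -2.1]
opening: 0.227
grasp_force: 59.3
```

```bash
python3 -c "
from h import *
go(613.9,-69.5,181,91)"
```

```text
t 5.85 pos [615.3 -71.  191.2] q6 -1.89 d [0.0014 0.0015 0.0102] w [-0.0006  0.0018 -0.0014] F [-0.2 -0.5 -2.1] open 0.227 gf 59.3
```

```bash
cat >> h.py <<'E'
def avg(n=8):
    L=[]
    for _ in range(n):
        ctrl.camera('side'); o=ctrl.get_obs(); L.append(np.r_[o['eef_pos']*1000,o['wrist_force'],o['torque']])
    L=np.array(L); print('t',round(o['time_s'],2),'pos',L[:,:3].mean(0).round(2),'sd',L[:,:3].std(0).round(2),'F',L[:,3:6].mean(0).round(2),'M',L[:,6:].mean(0).round(3)); return L.mean(0)
E
python3 -c "
from h import *
avg()"
```

```text
t 6.25 pos [615.1  -71.19 190.94] sd [0.27 0.04 0.45] F [ 0.3   0.09 -1.73] M [-0.015 -0.007 -0.001]
```

Call:
carry_out(steps=[0.0012,0.0017,0.002,0,0,0,0,0.0012,0.0017,0.004,0,0,0,0,0.0012,0.0017,0.005,0,0,0,0,0.0012,0.0017,0.006,0,0,0,0,0.0012,0.0017,0.007,0,0,0,0,0.0012,0.0017,0.008,0,0,0,0,0.0012,0.0017,0.009,0,0,0,0,0.0012,0.0017,0.01,0,0,0,0,0.0012,0.0017,0.01,0,0,0,0])

```text
time_s: 7.15
eef_pos: [0.6133, -0.0693, 0.1797]
eef_rot: [-0.0, -0.008, 1.0, 0.0]
wrist_force: [-0.7, -0.5, -2.6]
opening: 0.225
grasp_force: 59.3
```

```bash
python3 -c "
from h import *
avg(4)"
```

```text
t 7.35 pos [613.37 -69.38 179.88] sd [0.04 0.   0.08] F [ 0.11 -0.04 -2.26] M [-0.003  0.008 -0.032]
```

No contact at 4 mm below the contact height, so it is inside the slot. I'll continue gently into the shoe.

Call:
carry_out(steps=[0,0,0.001,0,0,0,0,0,0,0.002,0,0,0,0,0,0,0.003,0,0,0,0,0,0,0.004,0,0,0,0,0,0,0.005,0,0,0,0,0,0,0.006,0,0,0,0,0,0,0.007,0,0,0,0,0,0,0.007,0,0,0,0])

```text
time_s: 8.15
eef_pos: [0.6133, -0.0693, 0.1727]
eef_rot: [-0.0, -0.008, 1.0, 0.0]
wrist_force: [-0.4, 0.8, -2.3]
opening: 0.22
grasp_force: 59.3
```

```bash
python3 -c "
from h import *
avg(4)"
```

```text
t 8.35 pos [613.36 -69.37 172.87] sd [0.03 0.02 0.07] F [-0.24 -0.62 -1.98] M [-0.004 -0.001  0.018]
```

Call:
carry_out(steps=[0,0,0.001,0,0,0,0,0,0,0.002,0,0,0,0,0,0,0.003,0,0,0,0,0,0,0.004,0,0,0,0,0,0,0.004,0,0,0,0])

```text
time_s: 8.85
eef_pos: [0.6133, -0.0694, 0.1687]
eef_rot: [-0.0, -0.008, 1.0, -0.0]
wrist_force: [-0.5, -0.0, -2.9]
opening: 0.23
grasp_force: 59.3
```

```bash
python3 -c "
from h import *
avg(4)"
```

```text
t 9.05 pos [613.34 -69.4  168.85] sd [0.02 0.01 0.04] F [ 0.08 -0.23 -2.3 ] M [-0.065  0.009 -0.016]
```

```bash
python3 -c "
from h import *
s=snap('side','s3.png')
cv2.imwrite('pics/c3.png',up(s,240,350,120,260,4)[:,:,::-1])"
```

```text
(no output)
```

View pics/c3.png

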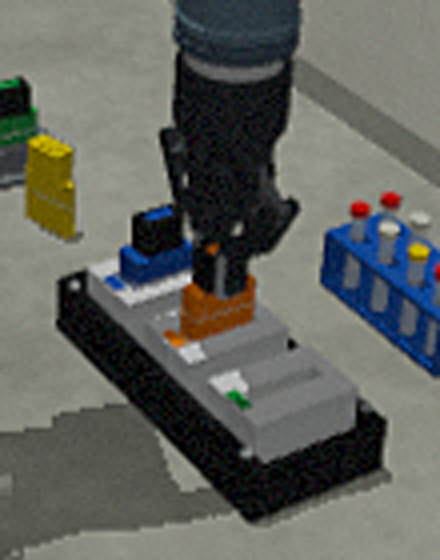

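The blank is seated in the middle slot, with about 17 mm inserted and its white line still above the top. I'll continue gently.

Call:
carry_out(steps=[0,0,0.001,0,0,0,0,0,0,0.002,0,0,0,0,0,0,0.003,0,0,0,0,0,0,0.004,0,0,0,0,0,0,0.004,0,0,0,0])

```text
time_s: 9.6
eef_pos: [0.6136, -0.0699, 0.1651]
eef_rot: [0.0, -0.008, 1.0, -0.0]
wrist_force: [0.0, -3.7, -0.4]
opening: 0.222
grasp_force: 59.5
```

```bash
python3 -c "
from h import *
avg(4)"
```

```text
t 9.8 pos [613.61 -69.84 165.13] sd [0.02 0.03 0.01] F [ 0.74 -4.35 -0.24] M [-0.869 -0.131  0.004]
```

Call:
carry_out(steps=[0,0,0.001,0,0,0,0,0,0,0.002,0,0,0,0,0,0,0.003,0,0,0,0,0,0,0.003,0,0,0,0])

```text
time_s: 10.2
eef_pos: [0.6138, -0.0702, 0.1626]
eef_rot: [0.001, -0.008, 1.0, -0.001]
wrist_force: [0.4, -5.7, 1.4]
opening: 0.221
grasp_force: 60.0
```

```bash
python3 -c "
from h import *
avg(4)"
```

```text
t 10.4 pos [613.83 -70.2  162.53] sd [0.01 0.01 0.01] F [ 0.35 -6.01  2.43] M [-1.362 -0.014  0.007]
```

Call:
carry_out(steps=[0,0,0.001,0,0,0,0,0,0,0.002,0,0,0,0,0,0,0.003,0,0,0,0,0,0,0.003,0,0,0,0])

```text
time_s: 10.8
eef_pos: [0.6138, -0.0703, 0.1592]
eef_rot: [0.001, -0.008, 1.0, -0.001]
wrist_force: [1.0, -7.4, 0.8]
opening: 0.219
grasp_force: 59.9
```

```bash
python3 -c "
from h import *
avg(4)"
```

```text
t 11.0 pos [613.76 -70.3  159.24] sd [0.01 0.01 0.01] F [ 0.61 -6.49  0.61] M [-1.439 -0.136  0.033]
```

Call:
carry_out(steps=[0,0,0.001,0,0,0,0,0,0,0.002,0,0,0,0,0,0,0.003,0,0,0,0,0,0,0.004,0,0,0,0,0,0,0.005,0,0,0,0,0,0,0.005,0,0,0,0])

```text
time_s: 11.6
eef_pos: [0.6137, -0.0703, 0.1543]
eef_rot: [0.001, -0.008, 1.0, -0.001]
wrist_force: [0.2, -6.9, 0.7]
opening: 0.221
grasp_force: 60.1
```

```bash
python3 -c "
from h import *
avg(4)"
```

```text
t 11.8 pos [613.74 -70.34 154.24] sd [0.01 0.01 0.01] F [ 0.4  -7.15  0.45] M [-1.464 -0.132  0.009]
```

Not stopped yet. Home is expected near 153, so I'll keep easing down.

Call:
carry_out(steps=[0,0,0.001,0,0,0,0,0,0,0.002,0,0,0,0,0,0,0.003,0,0,0,0,0,0,0.003,0,0,0,0])

```text
time_s: 12.2
eef_pos: [0.614, -0.0704, 0.1534]
eef_rot: [0.001, -0.008, 1.0, -0.001]
wrist_force: [-5.9, -5.9, 14.9]
opening: 0.225
grasp_force: 61.8
```

```bash
python3 -c "
from h import *
avg(4)"
```

```text
t 12.4 pos [614.01 -70.43 153.39] sd [0.02 0.02 0.02] F [-5.29 -6.06 14.03] M [-1.148  1.001 -0.012]
```

The blank stopped at z 153.4, exactly the predicted home height. I'll release it while still pressing lightly, then retreat.

Call:
carry_out(steps=[0,0,-0.001,0,0,0,0,0,0,-0.001,0,0,0,0.3,0,0,-0.001,0,0,0,0.5,0,0,-0.001,0,0,0,0.5,0,0,-0.001,0,0,0,0.5,0,0,-0.001,0,0,0,0.5,0,0,-0.02,0,0,0,0.5,0,0,-0.06,0,0,0,0.5,0,0,-0.1,0,0,0,0.5,0,0,-0.1,0,0,0,0.5,0,0,-0.1,0,0,0,0.5])

```text
time_s: 13.5
eef_pos: [0.6139, -0.0694, 0.2522]
eef_rot: [0.001, -0.008, 1.0, -0.0]
wrist_force: [-1.1, -0.8, -0.4]
opening: 0.494
grasp_force: 0.0
```

```bash
python3 -c "
from h import *
m=avg(4)
go(632,286,252,86)
s=snap('side','s4.png')
cv2.imwrite('pics/c4.png',up(s,240,350,120,260,4)[:,:,::-1])"
```

```text
t 13.7 pos [612.65 -69.09 249.47] sd [0.24 0.04 0.61] F [ 0.35  0.01 -0.47] M [-0.019 -0.    -0.009]
t 13.7 pos [612.5 -69.1 248.9] q6 -1.89 d [-0.0251  0.3547 -0.0028] w [ 0.001  -0.0033  0.0855] F [ 1.1  0.1 -0.1] open 0.497 gf 0.0
```

View pics/c4.png

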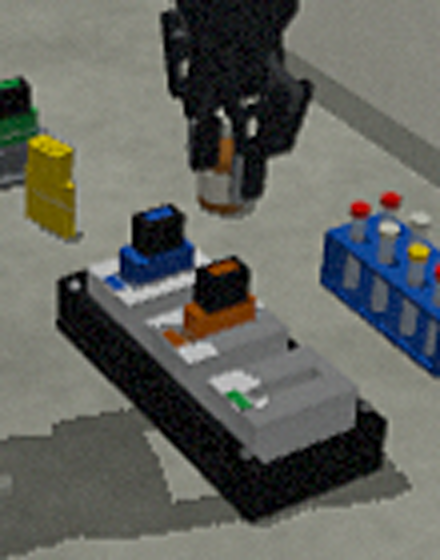

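Amber is now home, at the same height as the blue blank, and the gripper is clear. Next is green.

Call:
carry_out(steps=[-0.0025,0.035,0,0,0,0,0.6,-0.006,0.085,0,0,0,0.02,0.6,-0.0096,0.135,0,0,0,0.04,0.6,-0.0131,0.185,0,0,0,0.06,0.6,-0.0166,0.235,0,0,0,0.07,0.6,-0.0202,0.285,0,0,0,0.08,0.6,-0.0234,0.33,0,0,0,0.08,0.6,-0.0251,0.3547,0,0,0,0.08,0.6,-0.0251,0.3547,0,0,0,0.08,0.6,-0.0251,0.3547,0.03,0,0,0.08,0.6,-0.0251,0.3547,0.045,0,0,0.08,0.6,-0.0251,0.3547,0.045,0,0,0.08,0.6,-0.0251,0.3547,0.045,0,0,0.08,0.6])

```text
time_s: 15.05
eef_pos: [0.6329, 0.2847, 0.2054]
eef_rot: [-0.001, 0.033, 0.999, -0.0]
wrist_force: [0.6, -0.4, 0.6]
opening: 0.599
grasp_force: 0.0
```

```bash
python3 -c "
from h import *
m=avg(5)
go(632,286,126,86.5)"
```

```text
t 15.3 pos [633.6  285.32 207.16] sd [0.11 0.21 0.32] F [ 0.39 -0.12  0.24] M [ 0.047 -0.028  0.006]
t 15.3 pos [633.5 285.6 207.3] q6 -1.25 d [0.0017 0.0003 0.0813] w [ 0.0006  0.002  -0.0035] F [0.6 0.3 0.3] open 0.603 gf 0.0
```

Call:
carry_out(steps=[0.0012,0.0005,0.03,0,0,0,0.6,0.0012,0.0005,0.06,0,0,0,0.6,0.0012,0.0005,0.076,0,0,0,0.6,0.0012,0.0005,0.081,0,0,0,0.6,0.0012,0.0005,0.081,0,0,0,0.6,0.0012,0.0005,0.081,0,0,0,0.2,0.0012,0.0005,0.081,0,0,0,0.1,0.0012,0.0005,0.081,0,0,0,0.0,0.0012,0.0005,0.081,0,0,0,0.0,0.0012,0.0005,0.081,0,0,0,0.0,0.0012,0.0005,0.081,0,0,0,0.0,0.0012,0.0005,0.081,0,0,0,0.0])

```text
time_s: 16.5
eef_pos: [0.6328, 0.2865, 0.1269]
eef_rot: [0.002, 0.032, 0.999, 0.0]
wrist_force: [-0.5, -0.4, 7.0]
opening: 0.224
grasp_force: 59.3
```

```bash
python3 -c "
from h import *
m=avg(5)
go(614.3,-146.7,260,91)"
```

```text
t 16.75 pos [632.8  286.48 126.86] sd [0.01 0.01 0.01] F [-0.49 -0.44  6.03] M [-0.087  0.044 -0.012]
t 16.75 pos [632.8 286.5 126.9] q6 -1.25 d [-0.0097 -0.4334 -0.1335] w [ 0.0007  0.003  -0.0817] F [ 0.1 -0.6  6. ] open 0.227 gf 59.3
```

Call:
carry_out(steps=[0,0,-0.02,0,0,0,0,0,0,-0.05,0,0,0,0,0,0,-0.09,0,0,0,0,0,0,-0.134,0,0,0,0,0,0,-0.134,0,0,0,0,-0.001,-0.03,-0.134,0,0,0,0,-0.002,-0.07,-0.134,0,0,-0.01,0,-0.0025,-0.115,-0.134,0,0,-0.02,0,-0.0036,-0.16,-0.134,0,0,-0.03,0,-0.0046,-0.205,-0.134,0,0,-0.04,0,-0.0056,-0.25,-0.134,0,0,-0.05,0,-0.0066,-0.295,-0.134,0,0,-0.06,0,-0.0076,-0.34,-0.134,0,0,-0.07,0,-0.0086,-0.38,-0.134,0,0,-0.08,0,-0.0092,-0.41,-0.134,0,0,-0.082,0,-0.0097,-0.4334,-0.134,0,0,-0.082,0,-0.0097,-0.4334,-0.134,0,0,-0.082,0,-0.0097,-0.4334,-0.134,0,0,-0.082,0,-0.0097,-0.4334,-0.134,0,0,-0.082,0,-0.0097,-0.4334,-0.134,0,0,-0.082,0])

```text
time_s: 18.75
eef_pos: [0.6136, -0.1455, 0.2587]
eef_rot: [-0.0, -0.01, 1.0, 0.0]
wrist_force: [0.6, 0.1, -1.6]
opening: 0.224
grasp_force: 58.8
```

```bash
python3 -c "
from h import *
m=avg(6)
go(614.3,-146.7,190,91)"
```

```text
t 19.05 pos [ 613.67 -146.03  258.92] sd [0.02 0.29 0.06] F [-0.12 -0.27 -0.9 ] M [ 0.035  0.013 -0.003]
t 19.05 pos [ 613.6 -146.4  258.9] q6 -2.01 d [-0.0007 -0.0003  0.0689] w [-0.      0.0001  0.0009] F [-0.3  0.  -1.2] open 0.22 gf 58.8
```

Call:
carry_out(steps=[0,0,0.02,0,0,0,0,0,0,0.05,0,0,0,0,0,0,0.065,0,0,0,0,0,0,0.072,0,0,0,0,0,0,0.072,0,0,0,0,0,0,0.072,0,0,0,0,0,0,0.072,0,0,0,0])

```text
time_s: 19.75
eef_pos: [0.6144, -0.1472, 0.1884]
eef_rot: [0.001, -0.009, 1.0, -0.001]
wrist_force: [0.0, -0.1, -0.2]
opening: 0.218
grasp_force: 58.8
```

```bash
python3 -c "
from h import *
m=avg(6)"
```

```text
t 20.05 pos [ 613.96 -147.05  187.82] sd [0.2  0.1  0.37] F [-0.15  0.02 -0.91] M [0.009 0.005 0.024]
```

Call:
carry_out(steps=[0,0.0004,0.001,0,0,0,0,0,0.0004,0.002,0,0,0,0,0,0.0004,0.003,0,0,0,0,0,0.0004,0.004,0,0,0,0,0,0.0004,0.005,0,0,0,0,0,0.0004,0.006,0,0,0,0,0,0.0004,0.007,0,0,0,0,0,0.0004,0.007,0,0,0,0])

```text
time_s: 20.85
eef_pos: [0.6135, -0.1464, 0.1797]
eef_rot: [-0.0, -0.009, 1.0, 0.0]
wrist_force: [-0.2, -0.9, -1.5]
opening: 0.223
grasp_force: 58.8
```

```bash
python3 -c "
from h import *
m=avg(4)"
```

```text
t 21.05 pos [ 613.55 -146.47  179.88] sd [0.04 0.01 0.07] F [-0.18  0.54 -1.56] M [ 0.013 -0.002  0.034]
```

Free again at 3 mm below contact height, so green is in its slot. I'll continue down.

Call:
carry_out(steps=[0,0,0.001,0,0,0,0,0,0,0.002,0,0,0,0,0,0,0.003,0,0,0,0,0,0,0.004,0,0,0,0,0,0,0.005,0,0,0,0,0,0,0.006,0,0,0,0,0,0,0.007,0,0,0,0,0,0,0.008,0,0,0,0,0,0,0.009,0,0,0,0,0,0,0.01,0,0,0,0,0,0,0.01,0,0,0,0])

```text
time_s: 22.15
eef_pos: [0.6136, -0.1466, 0.1698]
eef_rot: [0.0, -0.009, 1.0, -0.0]
wrist_force: [-0.4, -0.9, -1.3]
opening: 0.226
grasp_force: 58.9
```

```bash
python3 -c "
from h import *
m=avg(4)"
```

```text
t 22.35 pos [ 613.56 -146.56  169.9 ] sd [0.01 0.01 0.03] F [ 0.12 -0.62 -1.78] M [-0.113 -0.009 -0.005]
```

Call:
carry_out(steps=[0,0,0.001,0,0,0,0,0,0,0.002,0,0,0,0,0,0,0.003,0,0,0,0,0,0,0.004,0,0,0,0,0,0,0.005,0,0,0,0,0,0,0.006,0,0,0,0,0,0,0.007,0,0,0,0,0,0,0.007,0,0,0,0])

```text
time_s: 23.15
eef_pos: [0.614, -0.1475, 0.1635]
eef_rot: [0.001, -0.009, 1.0, -0.001]
wrist_force: [-0.4, -5.3, 2.7]
opening: 0.223
grasp_force: 59.5
```

```bash
python3 -c "
from h import *
m=avg(4)"
```

```text
t 23.35 pos [ 614.02 -147.47  163.52] sd [0.02 0.   0.03] F [ 0.19 -5.68  3.03] M [-1.26  -0.079 -0.029]
```

Same shoe behaviour as amber (Fz about 4 N). I'll press past it towards home, expected at 152.9.

Call:
carry_out(steps=[0,0,0.001,0,0,0,0,0,0,0.002,0,0,0,0,0,0,0.003,0,0,0,0,0,0,0.004,0,0,0,0,0,0,0.005,0,0,0,0,0,0,0.006,0,0,0,0,0,0,0.007,0,0,0,0,0,0,0.007,0,0,0,0])

```text
time_s: 24.15
eef_pos: [0.6141, -0.1478, 0.1564]
eef_rot: [0.001, -0.009, 1.0, -0.001]
wrist_force: [0.5, -7.8, 0.4]
opening: 0.228
grasp_force: 59.8
```

```bash
python3 -c "
from h import *
m=avg(4)"
```

```text
t 24.35 pos [ 614.08 -147.84  156.41] sd [0.02 0.02 0.02] F [ 0.41 -7.32  1.52] M [-1.526 -0.13   0.002]
```

Call:
carry_out(steps=[0,0,0.001,0,0,0,0,0,0,0.002,0,0,0,0,0,0,0.003,0,0,0,0,0,0,0.004,0,0,0,0,0,0,0.005,0,0,0,0,0,0,0.005,0,0,0,0])

```text
time_s: 24.95
eef_pos: [0.6142, -0.1479, 0.1528]
eef_rot: [0.001, -0.009, 1.0, -0.001]
wrist_force: [-3.0, -6.3, 10.1]
opening: 0.227
grasp_force: 60.7
```

```bash
python3 -c "
from h import *
m=avg(4)"
```

```text
t 25.15 pos [ 614.23 -147.93  152.8 ] sd [0.   0.01 0.01] F [-3.24 -6.16  9.89] M [-1.308e+00  5.200e-01 -1.000e-03]
```

Stopped at 152.8, the expected home height, with about 11 N. I'll release and retreat upward.

Call:
carry_out(steps=[0,0,0,0,0,0,0,0,0,0,0,0,0,0.3,0,0,0,0,0,0,0.5,0,0,0,0,0,0,0.5,0,0,0,0,0,0,0.5,0,0,0,0,0,0,0.5,0,0,-0.02,0,0,0,0.5,0,0,-0.06,0,0,0,0.5,0,0,-0.1,0,0,0,0.5,0,0,-0.14,0,0,0,0.5,0,0,-0.14,0,0,0,0.5,0,0,-0.14,0,0,0,0.5,0,0,-0.14,0,0,0,0.5])

```text
time_s: 26.45
eef_pos: [0.6129, -0.1461, 0.2893]
eef_rot: [-0.001, -0.009, 1.0, 0.001]
wrist_force: [-0.4, 0.6, 0.0]
opening: 0.5
grasp_force: 0.0
```

```bash
python3 -c "
from h import *
s=snap('side','s5.png')
cv2.imwrite('pics/c5.png',up(s,240,350,140,260,5)[:,:,::-1])
h=cv2.cvtColor(s,cv2.COLOR_RGB2HSV).astype(int)
go(614,-147,290,91)
print('predicted patch px, home: blue/amber/green',[proj('side',p).round(1) for p in ((.6105,.0095,.112),(.6138,-.0704,.112),(.6140,-.148,.112))])
for n,lo,hi in(('blue',100,130),('amber',5,18),('green',45,90)):
    m=((h[...,0]>lo)&(h[...,0]<hi)&(h[...,1]>110)&(h[...,2]>50)); m[:,:240]=0;m[:160]=0;m[:,340:]=0
    k,_,st,c=cv2.connectedComponentsWithStats(m.astype(np.uint8)); print(n,[(c[i].round(1).tolist(),int(st[i,4])) for i in range(1,k) if st[i,4]>4])
"
```

```text
t 26.5 pos [ 612.7 -146.1  288.8] q6 -2.01 d [-0.0013 -0.001  -0.0012] w [ 0.0015 -0.0032  0.0003] F [-0.   0.6 -0.3] open 0.498 gf 0.0
predicted patch px, home: blue/amber/green [array([279. , 172.9]), array([295.4, 186.1]), array([312. , 200.6])]
blue [([279.0, 173.0], 17), ([330.6, 188.0], 334), ([277.0, 185.8], 138)]
amber [([295.9, 160.9], 29), ([295.3, 171.1], 21), ([295.4, 186.4], 25), ([292.2, 199.8], 129)]
green [([312.4, 201.0], 17), ([309.4, 214.1], 68), ([299.1, 219.3], 12)]
```

View pics/c5.png

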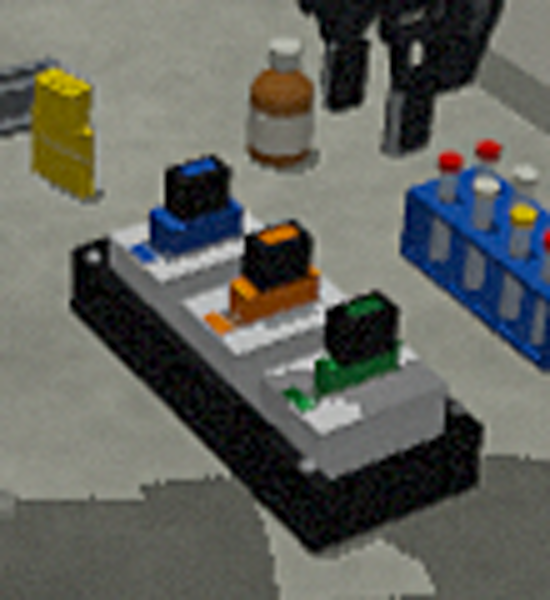

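All three blanks stand at equal height. The grip-top patches at (279,173), (295.4,186.4) and (312.4,201) lie within 0.6 px of the predicted home positions. The gripper is clear, so I'm handing in.

```bash
python3 -c "
from bench import ctrl
print(ctrl.hand_in())"
```

```text
the job is handed in; nothing more can be done
None
```

I put the amber blank home in the middle slot and the green blank home in the narrowest, let go of both, and handed the job in at about 26.5 s; contact forces read after each press stayed under about 20 N, and the judge's result was not shown.

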